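# Strip the load box of its resistor rods

## Task

Turn both quarter-turn fasteners of the load box to unlocked and swing its cover up past upright so that it stays open. Draw every resistor rod out of its tube, hand over hand, and lay them flat side by side in the grey tray, along its length. Then close the cover fully and turn both fasteners back to locked, leaving the other things on the desk where they are.

Things in the scene. Friction and masses are not known exactly. Their poses are not given: they have to be found in the camera images.
- load_box: load box: grey housing 220 (x) x 150 (y) x 80 mm high, fixed; origin at the centre of its underside, front to -x. It stands on a fixed 80 mm high board. Three tubes lie in it along x, 50 mm apart. Before x = -42 the walls are only 28 mm high (front wall at x = -110); rods come out over the front. Behind, side walls to the top; past x = 26 a fixed deck.
- cover (a joint): angle of the cover, rad: 0 shut, 1.92 fully open (leaning back past upright). Stiff hinge (0.5 Nm friction, 3 to 6 N at the handle): it stays where it is left and must be pushed shut. 4 mm plate reaching 130 mm forward of the hinge, with a flange round its front part that hangs down 48 mm; it carries both fasteners. While a fastener is locked its tongue holds the cover shut.
- cover_hinge (a point): point on the hinge axis, in the middle: 20 mm behind the box centre (+x) and 80 mm above its underside. Axis along the box's y. Its axes turn with the cover: x points back from handle to hinge, z out of the cover's top.
- cover_handle (a point): middle of the cover's handle: a horizontal steel bar, 10 mm in diameter, 84 mm long along the box's y, 46 mm in front of the flange on two posts at its ends. In the cover's frame it lies 175 mm in front (-x) of the hinge and 12 mm below it. Axes turn with the cover.
- cam_left (a joint): angle of the left (+y) quarter-turn fastener, rad: 0 locked (wing crosswise, along the box's y), 1.57 unlocked (wing along the box's x), a stop at both ends; positive is counter-clockwise seen from above. Free of its catch beyond about 1.2. Friction 0.06 Nm. Starts within 0.12 of locked.
- cam_right (a joint): angle of the right (-y) fastener, same meaning and same direction of turning.
- cam_left_wing (a point): middle of the left fastener's wing: an upright black bar 42 mm long (along this point's y), 10 mm thick (along x), 23 mm high; this point is its centre, 11.5 mm under its top and 14.5 mm above the cover's top face. On the cover it sits 52 mm in front of the hinge and 45 mm to the left. The axes turn with the wing.
- cam_right_wing (a point): middle of the right fastener's wing, same as the left, 45 mm to the right.
- mouth_left (a point): centre of the mouth of the left (+y) tube, axes as the box; in the box's frame x = -39.5, y = 50, z = 50 mm. Square aluminium tube, bore 23.5 mm, walls 2.5 mm, running 145 mm to +x.
- mouth_middle (a point): centre of the mouth of the middle tube.
- mouth_right (a point): centre of the mouth of the right (-y) tube.
- rod_a: resistor rod: white ceramic cylinder, 16 mm diameter, with a steel block 20 x 20 x 22 mm long at each end; 190 mm overall, 0.08 to 0.17 kg. Origin at its centre, x along it. If present it starts level in one of the tubes, front (-x) end 45 to 65 mm out of the mouth, and slides out towards the box's -x with little friction. Grip from above across it, anywhere. Absent: None.
- rod_b: another such rod.
- rod_c: another such rod.
- tray: loose grey tray, outside 156 (x) x 250 (y) x 20 mm high, walls and floor 4 mm, 0.8 kg, on the same board left of the box. Origin at the centre of its underside, y along its length. Room for three rods side by side, lying along y, about 44 mm apart.
- meter: multimeter lying on the desk, 152 x 78 x 48 mm, bystander, origin at the centre of its underside (as for all bystanders).
- tin: small white tin, 54 mm across, 26 mm high, bystander.

How it is judged:
On the way, in this order (a step that is already met when the one before it is completed fails the run):
1. both fasteners turned to unlocked, cover still shut (value of joint each of cam_left, cam_right above 1.3 rad and value of joint cover below 0.1 rad), for 0.1 s.
2. cover swung open past upright (value of joint cover above 1.6 rad), for 0.2 s.
3. every rod lies in the tray, cover still open (x of rod_a in the frame of tray between -0.066 and 0.066 m and y of rod_a in the frame of tray between -0.03 and 0.03 m and z of rod_a in the frame of tray between 0 and 0.021 m and linear speed of each of rod_a, rod_b, rod_c below 0.03 m/s and x of rod_b in the frame of tray between -0.066 and 0.066 m and y of rod_b in the frame of tray between -0.03 and 0.03 m and z of rod_b in the frame of tray between 0 and 0.021 m and x of rod_c in the frame of tray between -0.066 and 0.066 m and y of rod_c in the frame of tray between -0.03 and 0.03 m and z of rod_c in the frame of tray between 0 and 0.021 m and value of joint cover above 1 rad), for 0.3 s.
4. cover closed (value of joint cover below 0.03 rad), for 0.2 s.
5. both fasteners locked again (value of joint each of cam_left, cam_right below 0.25 rad and value of joint cover below 0.03 rad), for 0.2 s.
At the end, for the whole second after the job is handed in: Every rod present lies flat and still on the tray's floor (centre within 30 mm of the tray's centre lengthwise, 66 mm crosswise, below 21 mm above the tray's underside), the cover is shut within 0.03 rad and both fasteners are within 0.25 rad of locked (all of step 5 and x of rod_a in the frame of tray between -0.066 and 0.066 m and y of rod_a in the frame of tray between -0.03 and 0.03 m and z of rod_a in the frame of tray between 0 and 0.021 m and linear speed of each of rod_a, rod_b, rod_c below 0.03 m/s and x of rod_b in the frame of tray between -0.066 and 0.066 m and y of rod_b in the frame of tray between -0.03 and 0.03 m and z of rod_b in the frame of tray between 0 and 0.021 m and x of rod_c in the frame of tray between -0.066 and 0.066 m and y of rod_c in the frame of tray between -0.03 and 0.03 m and z of rod_c in the frame of tray between 0 and 0.021 m); the robot touches nothing.
It fails at once if the cover is forced up while a fastener is not unlocked (value of joint cover above 0.15 rad and value of joint any of cam_left, cam_right below 0.9 rad).
It fails at once if a bystander is moved more than 4 cm (distance of any of meter, tin from where it was at the start of the episode above 0.04 m).
Of rod_a, rod_b, rod_c only 2 to 3 are there at a start; the rules pass over those that are not, and their reading is None.
At some moment in a run one of tray may be knocked a few centimetres aside while the robot is not near it.
Once in a run the grip may slacken for a moment while it holds something.
It also fails if it takes over 210 s, if anything falls off the work surface, if the arm or the gripper's body presses on something with over 40 N, if the wrist force passes 120 N, or if a joint passes its speed limit or range.

## Robot

A 6-joint arm with a two-finger parallel gripper is mounted at the origin on a cart in front of the work surface, level with it; the furniture and walls round the work are solid. World frame = base frame: x ahead of the robot, y to its left, z up, the work surface at z = 0. Lengths are in m, angles in rad, forces in N, time in s.
With the tool pointing down it reaches from about 0.375 to 0.9 m from the base axis. Payload 3.1 kg.
Tool frame: the origin (TCP) lies at the centre of the arm's flange, where the gripper is bolted on; the fingertips stand 173 mm ahead of it and the grasp point (between the pads) lies 155 mm ahead of it; z points along the fingers, x is the direction in which the jaws open and shut, and the axes are right-handed (so a half turn about z gives the same grasp; the last joint's range is limited). The gripper opens to 85 mm and grips with 20 to 120 N. Pads are 22 mm wide; open, the fingers measure 114 mm over their backs; the gripper's body (76 mm by 85 mm) begins 54 mm behind the grasp point. The pads swing forward as they close: fully open they stand 13 mm farther back than shut.
Start: joints at [1.071, 0.527, 1.433, -0, 1.181, -0.178], TCP at [0.198, 0.593, 0.405] pointing down, gripper open.
Joint ranges: [-3.08, 3.08], [-0.75, 2.2], [0.22, 2.44], [-1.43, 4.57], [0, 2.65], [-2.85, 2.85]. Speed limits (rad/s): [2.79, 2.79, 3.14, 3.14, 3.14, 3.14].

## Interface

Orientations are given as a unit quaternion [x, y, z, w].
In Python, from station import manip gives the robot as it stands.
- The arm moves only by the shell command python3 -m jog 'ROWS' [OPENING] [FORCE]. ROWS is JSON, a list that holds one entry, the list of rows, each a list of 4 numbers: the shift along the world's x, y, z in mm, then the turn about the world's z in degrees. A call has exactly 8 rows; each row shifts and turns the commanded pose from where the row before left it; what a row does not reach is not made up. A row lasts 1/8 s, in which the tool goes at most 62.5 mm and 10.7 degrees, less where a joint would pass 70% of its speed; a pose out of reach is approached as far as the arm can. A call is refused whole if a number of a shift passes 62.5 or a number of a turn 10.7, either way. A call with a gripper value outside its range is refused whole. OPENING is the opening in per cent of the stroke, from 0 (shut) to 100 (fully open), set as the call begins (- or left out, the last holds). The fingers move at their own pace and stop on an object; FORCE is the grip in N (left out, the last holds). Time passes only in rows, so rows that do not move let the fingers close, or fill a call up. It gives the time, the measured TCP pose, the force and the opening at its end, in the units of the state.
- manip.sense(): the state, without advancing time (a new reading comes with each control period).
- manip.snapshot(name): name is "side" or "top" or "wrist"; returns the picture (480x640x3 uint8, red, green, blue); there is no depth.
- manip.camera_info(name): a dict with "fx", "fy", "cx", "cy" (pixels), "R" (3x3) and "t" (3): a world point X has camera coordinates R X + t. Camera axes: x right, y down, z forward; pixel columns grow to the right and rows downward; lengths in m; the calibration is good to about 2 mm. A picture is of the moment at which its call begins: read the wrist's pose just before it. camera_info takes no time and is no camera call; for the wrist camera it gives the pose at the moment of the call.
- manip.sign_off(): hands the job in, once; it reports no verdict.
The state is a dict: "t": time; "q": joint angles; "qd": joint speeds; "tau": joint torques, N m; "tcp_pos": TCP position; "tool_rot": TCP orientation; "force": force on the tool from outside, world axes, zero at the start; "ft_torque": the same for the moment, N m; "finger_gap": opening from 0.0 (shut) to 1.0 (fully open).
Only numpy, scipy, OpenCV 4.12 (cv2) and the standard library are available. Lean on these libraries where they do the work, as an engineer would, in place of code of your own. Each camera call takes 0.05 s, during which the arm holds its last target. There are 200 camera calls.

## Working session

There is one attempt and no reset: what is moved stays moved. The work goes in short steps, Python scripts to look and compute and a shell command to move; the robot and the scene stay as the last step left them, time stands still between calls to the robot, and variables do not carry over. Pictures are saved under pics/ and viewed, about 12 in all and at most 16, crops included, and the job is handed in when it is done.

```bash
ls; mkdir -p pics; python3 - <<'E'
from station import manip
import cv2,numpy as np
s=manip.sense();print(s['t'],s['tcp_pos'],s['tool_rot'],s['finger_gap'])
for n in ("top","side"):
    c=manip.camera_info(n);print(n,c['fx'],c['cx'],c['cy'],np.round(c['R'],3).tolist(),np.round(c['t'],3).tolist(), (-np.array(c['R']).T@np.array(c['t'])).round(3))
    cv2.imwrite(f'pics/{n}0.png',manip.snapshot(n)[:,:,::-1])
E
```

```text
pics
0.0 [0.19747393 0.5926153  0.40372179] [ 8.11254886e-01  5.84691602e-01 -1.00200326e-03  4.85899052e-04] 0.9991481924916273
top 467.7474391751627 324.9248165064702 242.8299977670216 [[0.028, -1.0, -0.013], [-0.991, -0.026, -0.134], [0.134, 0.017, -0.991]] [0.188, 0.489, 1.001] [0.345 0.184 1.06 ]
side 597.631286210158 318.81303920133183 243.76859863980687 [[-0.997, 0.08, 0.002], [0.049, 0.636, -0.77], [-0.063, -0.768, -0.638]] [0.472, -0.044, 1.38] [0.559 1.05  0.845]
```

View pics/top0.png

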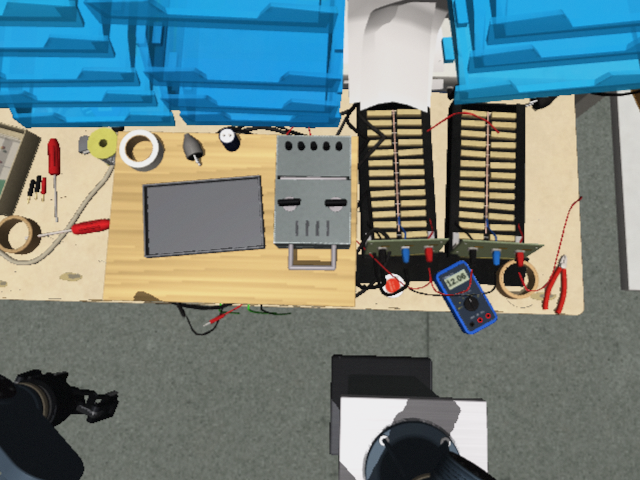

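View pics/side0.png

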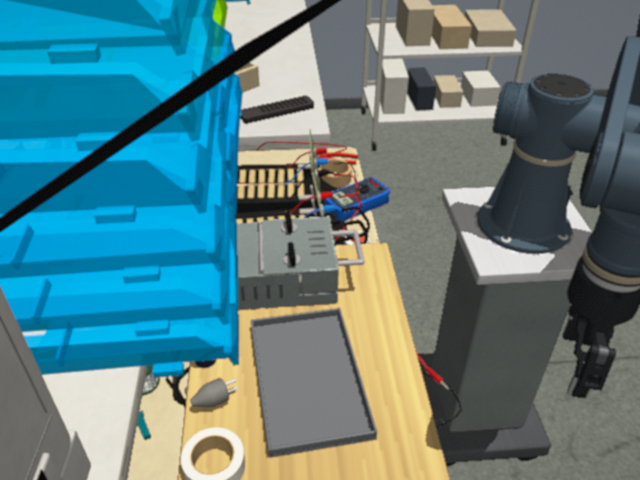

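Top view shows the box with wings at about (289,202) and (336,202) and the handle bar along row 268. The tray corners are at (143,185), (262,177), (265,247) and (147,257), and the meter is at (467,297). I'll enlarge this and compute positions.

```bash
cat > h.py <<'E'
from station import manip
import cv2,numpy as np
from scipy.spatial.transform import Rotation
def ray(c,u,v,z):
    R=np.array(c['R']);t=np.array(c['t']);o=-R.T@t
    d=R.T@np.array([(u-c['cx'])/c['fx'],(v-c['cy'])/c['fy'],1]);return o+d*(z-o[2])/d[2]
def proj(c,X):
    p=np.array(c['R'])@np.array(X)+np.array(c['t']);return np.array([c['fx']*p[0]/p[2]+c['cx'],c['fy']*p[1]/p[2]+c['cy']])
def tool():
    s=manip.sense();R=Rotation.from_quat(s['tool_rot']).as_matrix()
    print('t',round(s['t'],2),'tcp',np.round(np.array(s['tcp_pos'])*1000,1),'jaw yaw deg',round(np.degrees(np.arctan2(R[1,0],R[0,0])),1),'z',R[:,2].round(3),'F',np.round(s['force'],1),'gap',round(s['finger_gap'],3),'q',np.round(s['q'],2));return s
def snap(n,f,box=None,k=1):
    im=manip.snapshot(n)[:,:,::-1]
    if box: u0,v0,u1,v1=box;im=im[v0:v1,u0:u1]
    cv2.imwrite('pics/'+f,cv2.resize(im,None,fx=k,fy=k,interpolation=cv2.INTER_CUBIC))
E
python3 - <<'E'
from h import *
c=manip.camera_info('top')
for n,u,v,z in [('wl',289,202,.186),('wr',336,202,.186),('hl',291,268,.148),('hr',335,268,.148),('t1',143,185,.1),('t2',262,177,.1),('t3',265,247,.1),('t4',147,257,.1),('meter',467,297,.048),('red',393,284,.03)]:
    print(n,(ray(c,u,v,z)*1000).round(0))
im=cv2.imread('pics/top0.png')[120:290,130:400]
cv2.imwrite('pics/crop0.png',cv2.resize(im,None,fx=2.96,fy=2.96,interpolation=cv2.INTER_CUBIC))
w=manip.camera_info('wrist');s=tool();R=Rotation.from_quat(s['tool_rot']).as_matrix()
o=-np.array(w['R']).T@np.array(w['t']);print('wristcam in tool',R.T@(o-s['tcp_pos']),'dir',(np.array(w['R'])@R).round(2).tolist(),w['fx'])
E
```

```text
wl [540. 269. 186.]
wr [542. 180. 186.]
hl [417. 264. 148.]
hr [419. 178. 148.]
t1 [588. 589. 100.]
t2 [612. 337. 100.]
t3 [463. 324. 100.]
t4 [435. 568. 100.]
meter [ 373. -107.   48.]
red [397.  50.  30.]
t 0.1 tcp [197.5 592.7 403.9] jaw yaw deg 71.6 z [-0.001 -0.002 -1.   ] F [ 0.2  0.2 -0.1] gap 1.0 q [ 1.07  0.53  1.43 -0.    1.18 -0.18]
wristcam in tool [-0.00089498 -0.07470965  0.03191505] dir [[1.0, -0.0, 0.0], [0.0, 0.96, -0.29], [-0.0, 0.29, 0.96]] 344.4382437858795
```

View pics/crop0.png

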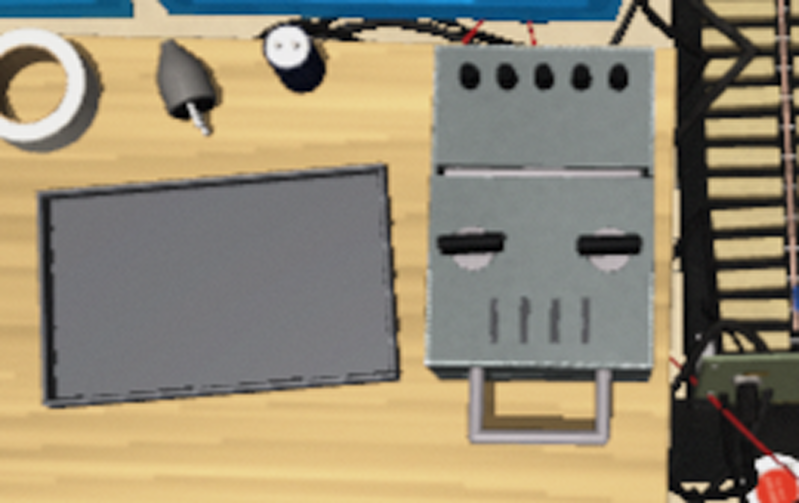

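```bash
python3 -m jog '[[[21.5,-20,0,-4.4],[21.5,-20,0,-4.4],[21.5,-20,0,-4.4],[21.5,-20,0,-4.4],[21.5,-20,0,-4.4],[21.5,-20,0,-4.4],[21.5,-20,0,-4.4],[21.5,-20,0,-4.4]]]' 40 40 && python3 -m jog '[[[21.5,-20,0,-4.4],[21.5,-20,0,-4.4],[21.5,-20,0,-4.4],[21.5,-20,0,-4.4],[21.5,-20,0,-4.4],[21.5,-20,0,-4.4],[21.5,-20,0,-4.4],[21.5,-20,0,-4.4]]]'; python3 - <<'E'
from h import *
tool();snap('wrist','w1.png');c=manip.camera_info('wrist')
np.save('c1.npy',c,allow_pickle=True)
E
```

```text
t: 1.1
tcp_pos: [0.3701, 0.4321, 0.4043]
tool_rot: [0.95, 0.311, -0.0, 0.0]
force: [0.2, 0.2, -0.8]
finger_gap: 0.401
t: 2.1
tcp_pos: [0.5421, 0.2721, 0.4042]
tool_rot: [1.0, 0.009, -0.001, 0.0]
force: [0.3, -0.3, -0.4]
finger_gap: 0.4
t 2.1 tcp [542.1 272.1 404.2] jaw yaw deg 1.0 z [-0.001 -0.    -1.   ] F [ 0.3 -0.3 -0.4] gap 0.4 q [0.28 0.5  1.48 0.   1.16 0.26]
```

View pics/w1.png

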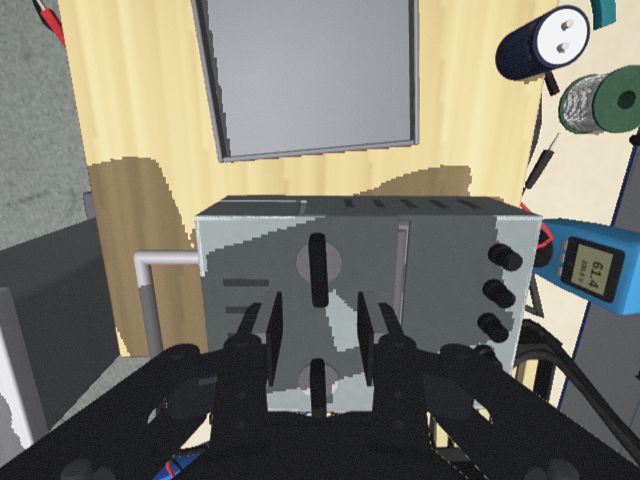

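```bash
python3 - <<'E'
from h import *
c=np.load('c1.npy',allow_pickle=True).item()
for n,u,v,z in [('Ltop far',317,233,.186),('L near',319,307,.163),('L near top',318,300,.186),('R far',318,358,.186),('hL',143,258,.148),('hingeL',403,223,.16),('hinge slit2',401,320,.16),('box corner',197,215,.16),('boxBL',527,215,.16)]: print(n,(ray(c,u,v,z)*1000).round(0))
for X in ([.54,.269,.186],[.542,.18,.186],[.54,.29,.186],[.54,.248,.186]): print(proj(c,X))
E
```

```text
Ltop far [544. 293. 186.]
L near [546. 234. 163.]
L near top [545. 251. 186.]
R far [546. 211. 186.]
hL [424. 262. 148.]
hingeL [598. 293. 160.]
hinge slit2 [603. 224. 160.]
box corner [468. 296. 160.]
boxBL [676. 299. 160.]
[309.84635492 271.93736639]
[312.04889469 397.95900789]
[310.07774419 237.20569395]
[309.62893784 304.57180566]
```

Left wing is centred at pixel (318,268), with the fingers straddling column 320. That puts the wing at about (544,271), so I'll descend, grip and turn it.

```bash
python3 -m jog '[[[2,-1,-20,0],[0,0,-22,0],[0,0,-22,0],[0,0,-2,0],[0,0,0,0],[0,0,0,0],[0,0,0,0],[0,0,0,0]]]' 40 40; python3 -m jog '[[[0,0,0,0],[0,0,0,0],[0,0,0,0],[0,0,0,0],[0,0,0,0],[0,0,0,0],[0,0,0,0],[0,0,0,0]]]' 0 60; python3 -m jog '[[[0,0,0,9],[0,0,0,10.7],[0,0,0,10.7],[0,0,0,10.7],[0,0,0,10.7],[0,0,0,10.7],[0,0,0,10.7],[0,0,0,10.7]]]'; python3 -c "
from h import *;tool()"
```

```text
t: 3.15
tcp_pos: [0.5436, 0.2719, 0.3392]
tool_rot: [1.0, 0.01, 0.0, -0.0]
force: [-0.5, -0.6, 0.3]
finger_gap: 0.396
t: 4.15
tcp_pos: [0.5421, 0.2721, 0.339]
tool_rot: [1.0, 0.01, -0.002, 0.0]
force: [-6.1, 0.8, 5.4]
finger_gap: 0.103
t: 5.15
tcp_pos: [0.5415, 0.2715, 0.3389]
tool_rot: [0.735, 0.678, -0.003, -0.002]
force: [-7.3, -2.3, 7.5]
finger_gap: 0.105
t 5.15 tcp [541.5 271.5 338.9] jaw yaw deg 85.4 z [-0.007 -0.002 -1.   ] F [-7.3 -2.3  7.5] gap 0.105 q [ 0.28  0.58  1.54 -0.    1.02 -1.21]
```

```bash
python3 -m jog '[[[0,0,0,2],[0,0,0,0],[0,0,0,0],[0,0,10,0],[0,0,30,0],[0,-20,0,-7],[0,-30,0,-7],[0,-39,0,-7]]]' 40 60; python3 -m jog '[[[0,0,0,-10.6],[0,0,0,-10.6],[0,0,0,-10.6],[0,0,0,-10.6],[0,0,0,-10.6],[0,0,0,-10.6],[0,0,0,-1],[0,0,0,0]]]'; python3 - <<'E'
from h import *
tool();snap('wrist','w2.png');c=manip.camera_info('wrist')
np.save('c2.npy',c,allow_pickle=True)
E
```

```text
t: 6.15
tcp_pos: [0.5438, 0.1826, 0.3796]
tool_rot: [0.839, 0.544, 0.001, 0.0]
force: [-0.1, -0.8, 0.6]
finger_gap: 0.399
t: 7.15
tcp_pos: [0.5437, 0.1829, 0.3791]
tool_rot: [1.0, 0.014, 0.0, -0.0]
force: [-0.5, 0.3, -0.3]
finger_gap: 0.399
t 7.15 tcp [543.7 182.9 379.1] jaw yaw deg 1.6 z [ 0.001  0.    -1.   ] F [-0.5  0.3 -0.3] gap 0.399 q [ 0.13  0.49  1.59 -0.    1.06  0.1 ]
```

View pics/w2.png

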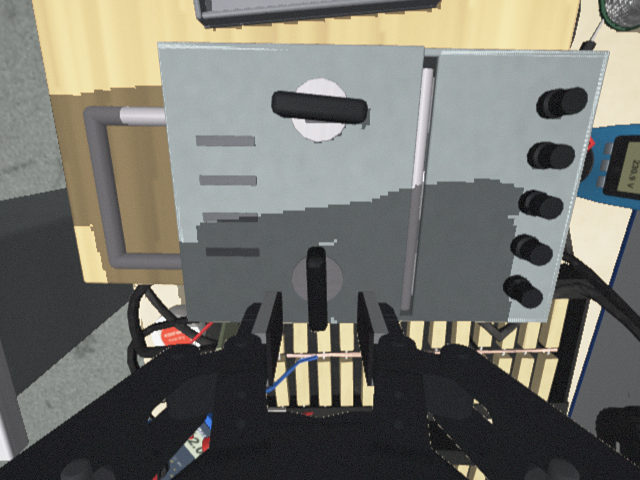

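```bash
python3 - <<'E'
from h import *
c=np.load('c2.npy',allow_pickle=True).item()
for n,u,v,z in [('R far',316,249,.186),('R near',317,320,.186),('R near bottom',317,328,.163),('Ll',274,99,.186),('Lr',366,108,.186),('h',90,110,.148),('h2',112,265,.148)]: print(n,(ray(c,u,v,z)*1000).round(0))
E
python3 -m jog '[[[-1,-1,-20,0],[0,0,-20,0],[0,0,0,0],[0,0,0,0],[0,0,0,0],[0,0,0,0],[0,0,0,0],[0,0,0,0]]]' 40 60;python3 -c "
from h import *;tool()"
```

```text
R far [542. 205. 186.]
R near [543. 166. 186.]
R near bottom [543. 147. 163.]
Ll [522. 272. 186.]
Lr [562. 270. 186.]
h [417. 268. 148.]
h2 [416. 178. 148.]
t: 8.2
tcp_pos: [0.5426, 0.1819, 0.3388]
tool_rot: [1.0, 0.013, 0.0, -0.0]
force: [0.6, 0.7, 0.4]
finger_gap: 0.402
t 8.2 tcp [542.6 181.9 338.8] jaw yaw deg 1.5 z [ 0.  0. -1.] F [0.6 0.7 0.4] gap 0.402 q [0.13 0.54 1.63 0.   0.97 0.1 ]
```

```bash
python3 -m jog '[[[0,0,0,0],[0,0,0,0],[0,0,0,0],[0,0,0,0],[0,0,0,0],[0,0,0,0],[0,0,0,9],[0,0,0,10.7]]]' 0 60; python3 -m jog '[[[0,0,0,10.7],[0,0,0,10.7],[0,0,0,10.7],[0,0,0,10.7],[0,0,0,10.7],[0,0,0,10.7],[0,0,0,4],[0,0,0,0]]]';  python3 -m jog '[[[0,0,0,0],[0,0,0,0],[0,0,0,0],[0,0,10,0],[0,0,30,0],[-20,10,0,-7],[-42,12,0,-7],[-42,12,0,-7]]]' 30 60; python3 -m jog '[[[-21,6,0,-10.6],[0,0,0,-10.6],[0,0,0,-10.6],[0,0,0,-10.6],[0,0,0,-10.6],[0,0,0,-10.6],[0,0,0,-2],[0,0,0,0]]]'; python3 - <<'E'
from h import *
tool();snap('wrist','w3.png');c=manip.camera_info('wrist')
np.save('c3.npy',c,allow_pickle=True)
E
```

```text
t: 9.2
tcp_pos: [0.5424, 0.1819, 0.3388]
tool_rot: [0.982, 0.186, -0.0, -0.0]
force: [-1.6, -0.6, 5.2]
finger_gap: 0.106
t: 10.2
tcp_pos: [0.542, 0.1814, 0.3388]
tool_rot: [0.711, 0.703, -0.001, -0.0]
force: [-3.2, -2.7, 5.0]
finger_gap: 0.102
t: 11.2
tcp_pos: [0.4378, 0.2162, 0.3794]
tool_rot: [0.829, 0.56, 0.001, 0.0]
force: [0.3, 1.0, -0.4]
finger_gap: 0.301
t: 12.2
tcp_pos: [0.4177, 0.2219, 0.3791]
tool_rot: [1.0, 0.025, 0.0, -0.0]
force: [-0.5, -1.1, -0.6]
finger_gap: 0.304
t 12.2 tcp [417.7 221.9 379.1] jaw yaw deg 2.9 z [ 0.001  0.    -1.   ] F [-0.5 -1.1 -0.6] gap 0.304 q [0.25 0.36 1.83 0.   0.95 0.2 ]
```

View pics/w3.png

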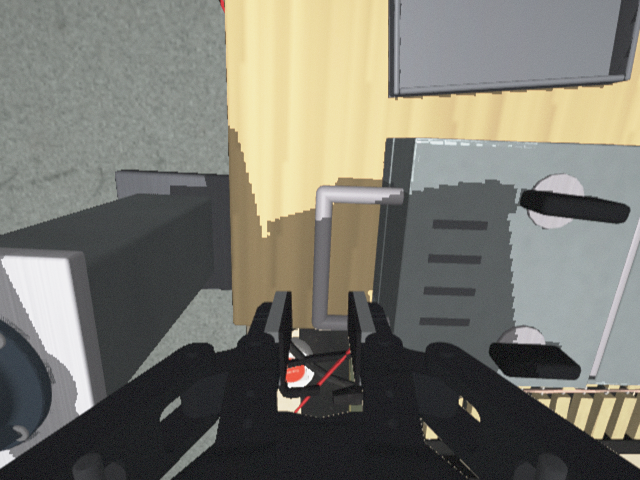

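The bar is at column 322, centred between the fingers, and both wings point along x. Before swinging the cover, I'll check clearance to the blue bins.

```bash
python3 - <<'E'
from h import *
c=np.load('c3.npy',allow_pickle=True).item()
print((ray(c,322,190,.148)*1000).round(),(ray(c,319,320,.148)*1000).round())
t=manip.camera_info('top');s=manip.camera_info('side')
for z in (.0,.1,.2,.3,.4,.5,.6): print(z,'top',(ray(t,300,125,z)[:2]*1000).round(),'side',(ray(s,236,350,z)[:2]*1000).round(),(ray(s,238,100,z)[:2]*1000).round())
E
python3 -m jog '[[[0,0,-25,-1],[0,0,-25,0],[0,0,-26,0],[0,0,0,0],[0,0,0,0],[0,0,0,0],[0,0,0,0],[0,0,0,0]]]' 30 30;python3 -c "
from h import *;tool()"
```

```text
[417. 267. 148.] [419. 183. 148.]
0.0 top [768. 269.] side [651. 324.] [ 671. -689.]
0.1 top [728. 261.] side [640. 409.] [ 658. -483.]
0.2 top [689. 253.] side [629. 495.] [ 645. -278.]
0.3 top [649. 245.] side [618. 581.] [631. -72.]
0.4 top [609. 237.] side [607. 667.] [618. 134.]
0.5 top [569. 229.] side [596. 753.] [605. 340.]
0.6 top [529. 221.] side [586. 839.] [591. 545.]
t: 13.25
tcp_pos: [0.4177, 0.222, 0.3032]
tool_rot: [1.0, 0.015, 0.0, -0.0]
force: [0.3, -0.2, 0.1]
finger_gap: 0.299
t 13.25 tcp [417.7 222.  303.2] jaw yaw deg 1.8 z [ 0.001  0.    -1.   ] F [ 0.3 -0.2  0.1] gap 0.299 q [0.25 0.49 1.9  0.   0.74 0.22]
```

```bash
python3 - <<'E'
from h import *
a=cv2.imread('pics/side0.png')[0:380,130:330];b=cv2.imread('pics/top0.png')[60:180,100:380]
a=cv2.resize(a,None,fx=1.5,fy=1.5,interpolation=cv2.INTER_CUBIC);b=cv2.resize(b,None,fx=1.75,fy=1.75,interpolation=cv2.INTER_CUBIC)
o=np.zeros((570,800,3),np.uint8);o[:570,:300]=a;o[:b.shape[0],305:305+b.shape[1]]=b
cv2.imwrite('pics/bins.png',o)
E
```

```text
(no output)
```

View pics/bins.png

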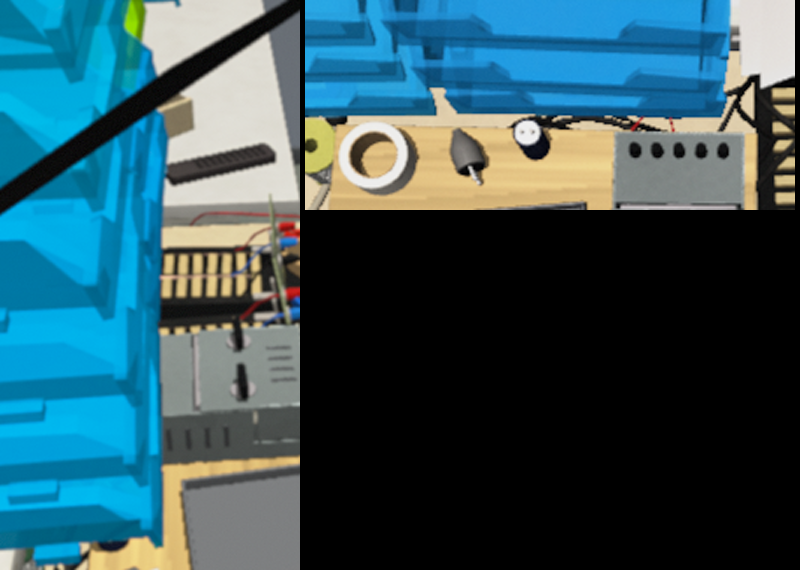

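```bash
python3 - <<'E'
from h import *
t=manip.camera_info('top');s=manip.camera_info('side')
def tri(p,q):
    L=[]
    for c,(u,v) in ((t,p),(s,q)):
        R=np.array(c['R']);o=-R.T@c['t'];d=R.T@[(u-c['cx'])/c['fx'],(v-c['cy'])/c['fy'],1];d/=np.linalg.norm(d);L.append((o,np.eye(3)-np.outer(d,d)))
    X=np.linalg.solve(sum(P for _,P in L),sum(P@o for o,P in L));print(X.round(3),[round(np.linalg.norm(P@(X-o)),3) for o,P in L])
tri((180,126),(237,230));tri((342,126),(238,75))
E
```

```text
[0.617 0.428 0.36 ] [np.float64(0.002), np.float64(0.002)]
[0.6   0.174 0.455] [np.float64(0.013), np.float64(0.013)]
```

```bash
python3 -m jog '[[[0,0,43,0],[0,0,43,10.5],[0,0,43,10.5],[0,0,43,10.5],[0,0,43,10.5],[0,0,43,10.5],[0,0,43,10.5],[0,0,43,10.5]]]' ; python3 -m jog '[[[0,0,0,10],[0,0,0,5],[0,0,0,0],[0,0,0,0],[0,0,0,0],[0,0,0,0],[0,0,0,0],[0,0,0,0]]]'; python3 - <<'E'
from h import *
tool();snap('wrist','w4.png');c=manip.camera_info('wrist')
np.save('c4.npy',c,allow_pickle=True)
E
```

```text
t: 14.25
tcp_pos: [0.417, 0.2218, 0.6482]
tool_rot: [0.79, 0.613, 0.0, 0.0]
force: [-0.2, 0.4, -0.2]
finger_gap: 0.302
t: 15.25
tcp_pos: [0.4176, 0.2219, 0.6467]
tool_rot: [0.706, 0.709, -0.0, 0.0]
force: [0.1, -0.2, 0.5]
finger_gap: 0.3
t 15.25 tcp [417.6 221.9 646.7] jaw yaw deg 90.3 z [-0. -0. -1.] F [ 0.1 -0.2  0.5] gap 0.3 q [ 0.25  0.1   1.4  -0.    1.63 -1.32]
```

View pics/w4.png

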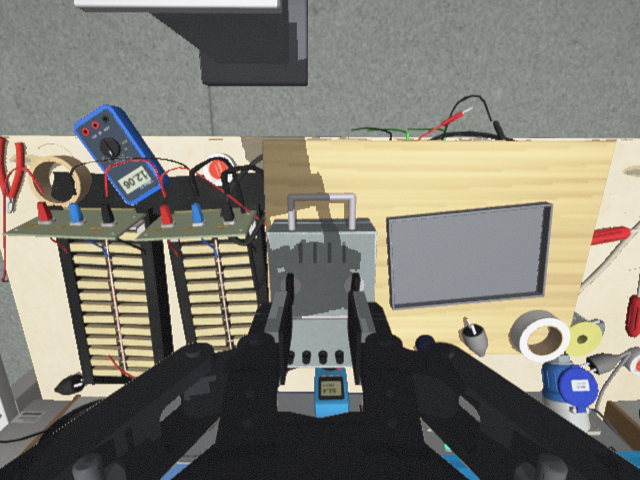

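```bash
python3 - <<'E'
from h import *
c=np.load('c4.npy',allow_pickle=True).item()
t=manip.camera_info('top')
im=cv2.imread('pics/w4.png').astype(int)
m=(im[:,:,0]>120)&(im[:,:,0]-im[:,:,2]>90)
for u in (170,180,190,200,210,300,320,420,430,440,450,460,470): 
    v=np.where(m[400:,u])[0]; print(u,v[:1]+400 if len(v) else None,end=' ')
print()
for z in (.3,.35,.4,.45,.5,.6): print(z,[(ray(c,u,v,z)[:2]*1000).round() for u,v in ((180,465),(450,460))],(ray(t,230,126,z)[:2]*1000).round())
E
```

```text
170 None 180 None 190 None 200 None 210 None 300 None 320 [401] 420 None 430 None 440 None 450 [455] 460 [461] 470 [471] 
0.3 [array([716.,  56.]), array([706., 377.])] [644. 364.]
0.35 [array([657.,  82.]), array([649., 352.])] [625. 352.]
0.4 [array([597., 108.]), array([591., 327.])] [605. 340.]
0.45 [array([538., 135.]), array([533., 302.])] [585. 328.]
0.5 [array([479., 161.]), array([475., 278.])] [566. 317.]
0.6 [array([360., 213.]), array([360., 228.])] [526. 293.]
```

Three views agree: a blue bin overhangs from about x 0.61 at z ≥ 0.385, so the gripper can't ride over the handle past upright. Plan:
1. Lift by the handle to about 72°.
2. Push the flange lip to about 97°.
3. For closing, press the lip down first.

```bash
python3 -m jog '[[[0,0,0,-10.6],[0,0,-30,-10.6],[0,0,-40,-10.6],[0,0,-40,-10.6],[0,0,-40,-10.6],[0,0,-40,-10.6],[0,0,-40,-10.6],[0,0,-40,-10.6]]]' 30 30; python3 -m jog '[[[0,0,-35,-4],[0,0,-30,0],[0,0,-9,0],[0,0,0,0],[0,0,0,0],[0,0,0,0],[0,0,0,0],[0,0,0,0]]]'; python3 -m jog '[[[0,0,0,0],[0,0,0,0],[0,0,0,0],[0,0,0,0],[0,0,0,0],[0,0,0,0],[0,0,12,0],[0,0,12.5,0]]]' 0 30;python3 -c "
from h import *;tool()"
```

```text
t: 16.3
tcp_pos: [0.4178, 0.222, 0.3757]
tool_rot: [0.999, 0.045, 0.001, -0.0]
force: [0.6, -0.8, 0.4]
finger_gap: 0.3
t: 17.3
tcp_pos: [0.4176, 0.2219, 0.3031]
tool_rot: [1.0, 0.013, 0.0, -0.0]
force: [0.1, 0.3, 0.0]
finger_gap: 0.298
t: 18.3
tcp_pos: [0.4185, 0.222, 0.3269]
tool_rot: [1.0, 0.013, 0.001, -0.0]
force: [7.7, -0.7, -7.3]
finger_gap: 0.101
t 18.3 tcp [418.5 222.  326.9] jaw yaw deg 1.5 z [ 0.002  0.    -1.   ] F [ 7.7 -0.7 -7.3] gap 0.101 q [ 0.25  0.45  1.88 -0.    0.81  0.23]
```

```bash
python3 -m jog '[[[4,0,24,0],[7,0,23.5,0],[10,0.3,22.5,0],[13,0.3,20.5,0],[15.7,0.4,18.5,0],[18,0.4,16.5,0],[20.5,0.5,13.5,0],[22,0.6,10.5,0]]]' ;python3 -m jog '[[[0,0,0,0],[0,0,0,0],[0,0,0,0],[0,0,0,0],[0,0,15,0],[0,0,30,0],[-20,0,20,0],[-45,-1,0,10]]]' 32; python3 -c "
from h import *;tool();snap('side','s1.png',(150,100,450,340),2)"
```

```text
t: 19.3
tcp_pos: [0.5221, 0.2241, 0.4771]
tool_rot: [1.0, 0.013, -0.012, 0.002]
force: [-15.6, -4.9, 19.1]
finger_gap: 0.102
t: 20.3
tcp_pos: [0.4638, 0.2234, 0.5446]
tool_rot: [0.995, 0.102, 0.003, -0.0]
force: [-0.3, 0.2, -0.1]
finger_gap: 0.325
t 20.3 tcp [463.8 223.4 544.6] jaw yaw deg 11.7 z [ 0.007  0.002 -1.   ] F [-0.3  0.2 -0.1] gap 0.325 q [0.23 0.23 1.51 0.   1.39 0.03]
```

View pics/s1.png

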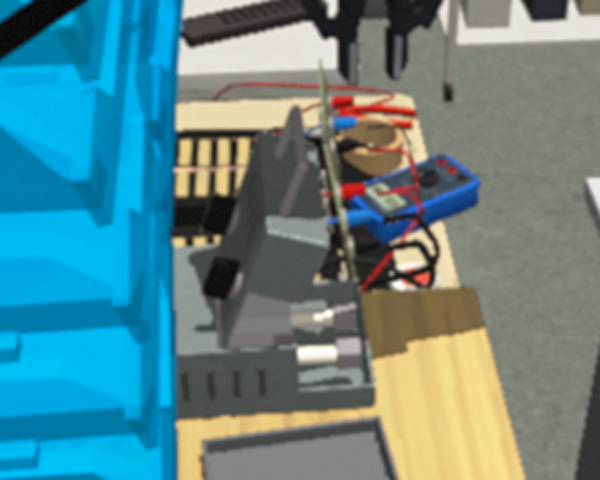

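Side view shows the cover standing at about 72°, with rods visible in the left and middle tubes and the right one hidden. Next I'll push the lip with the back of the wide-open forward finger, so the gripper body stays clear.

```bash
python3 -m jog '[[[-20,0,0,-5],[-10,0,-20,-5],[0,0,-30,0],[0,0,-30,0],[0,0,-30,0],[0,0,-28,0],[0,0,0,0],[0,0,0,0]]]' 100;python3 -m jog '[[[8,0,0,0],[8,0.2,0,0],[8,0.2,0,0],[8,0.2,0,0],[8,0.2,0,0],[4,0.2,0,0],[0,0.2,0,0],[0,0,0,0]]]'; python3 -c "
from h import *;tool()"
```

```text
t: 21.35
tcp_pos: [0.4335, 0.2236, 0.405]
tool_rot: [1.0, 0.013, 0.001, -0.0]
force: [-0.4, 0.0, -0.1]
finger_gap: 1.003
t: 22.35
tcp_pos: [0.4756, 0.2245, 0.4063]
tool_rot: [1.0, 0.013, -0.001, 0.0]
force: [-12.2, -2.2, 16.8]
finger_gap: 0.997
t 22.35 tcp [475.6 224.5 406.3] jaw yaw deg 1.5 z [-0.002 -0.001 -1.   ] F [-12.2  -2.2  16.8] gap 0.997 q [ 0.23  0.39  1.68 -0.    1.07  0.2 ]
```

```bash
python3 -m jog '[[[7,0.2,4,0],[7,0.2,4,0],[7,0.2,4,0],[7,0.2,2,0],[2,0.2,0,0],[0,0,0,0],[0,0,0,0],[0,0,0,0]]]'; python3 -c "
from h import *;tool();snap('side','s2.png',(150,100,450,340),2)"
```

```text
t: 23.35
tcp_pos: [0.5073, 0.2259, 0.4178]
tool_rot: [1.0, 0.013, 0.001, -0.0]
force: [0.5, -0.5, -0.2]
finger_gap: 0.999
t 23.35 tcp [507.3 225.9 417.8] jaw yaw deg 1.5 z [ 0.002  0.001 -1.   ] F [ 0.5 -0.5 -0.2] gap 0.999 q [0.22 0.42 1.59 0.   1.13 0.19]
```

View pics/s2.png

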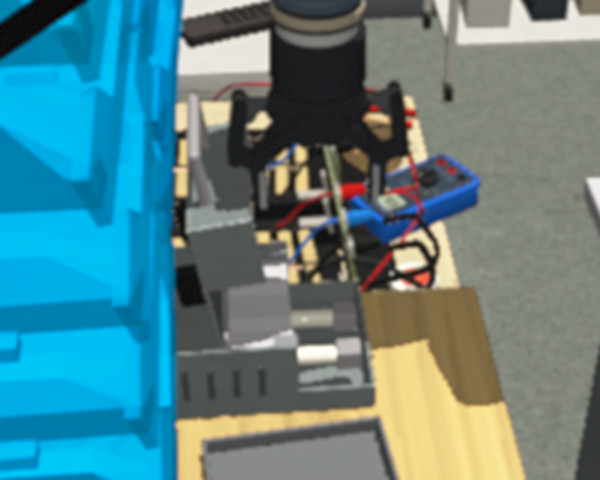

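```bash
python3 - <<'E'
from h import *
s=manip.camera_info('side')
a=np.radians(1.5)
for th in (88,92,96,100,104,108,110):
    k=np.radians(th);out=[]
    for x,y,z in ((-175,42,-12),(-130,70,-48),(-130,70,0)):
        X=x*np.cos(k)+z*np.sin(k);Z=-x*np.sin(k)+z*np.cos(k)
        W=np.array([593+X*np.cos(a)-y*np.sin(a),225+y*np.cos(a)+X*np.sin(a),160+Z])/1000
        out.append(((proj(s,W)-[150,100])*2).round())
    print(th,*out)
E
```

```text
88 [236. 153.] [285. 220.] [223. 222.]
92 [221. 153.] [273. 217.] [212. 223.]
96 [205. 154.] [261. 215.] [200. 224.]
100 [189. 156.] [249. 214.] [189. 226.]
104 [173. 159.] [237. 213.] [177. 229.]
108 [158. 163.] [224. 213.] [166. 232.]
110 [150. 165.] [218. 214.] [161. 234.]
```

```bash
python3 -m jog '[[[-40,0,0,0],[-20,0,20,-10],[0,0,10,-10.6],[0,0,0,-10.6],[0,0,0,-10.6],[0,0,0,-10.6],[0,0,0,-10.6],[0,0,0,-10.6]]]' 45;python3 -m jog '[[[0,0,0,-10],[15,0,0,-7],[10,0,0,0],[0,0,0,0],[0,0,0,0],[0,0,0,0],[0,0,0,0],[0,0,0,0]]]' -; python3 - <<'E'
from h import *
tool();snap('wrist','w5.png');c=manip.camera_info('wrist')
np.save('c5.npy',c,allow_pickle=True)
for y in (50,0,-50): print(proj(c,[.573-.0395-.001*y*.026,.2247+y*.001,.13]),proj(c,[.478,.222+y*.001,.14]))
E
```

```text
t: 24.4
tcp_pos: [0.4471, 0.2259, 0.4479]
tool_rot: [0.807, -0.591, 0.0, -0.001]
force: [0.4, 0.4, 0.8]
finger_gap: 0.452
t: 25.4
tcp_pos: [0.4717, 0.2256, 0.4478]
tool_rot: [0.712, -0.702, 0.0, -0.0]
force: [-0.3, -0.3, -0.5]
finger_gap: 0.447
t 25.4 tcp [471.7 225.6 447.8] jaw yaw deg -89.1 z [ 0.  0. -1.] F [-0.3 -0.3 -0.5] gap 0.447 q [ 0.23  0.34  1.63 -0.    1.17  1.79]
[258.28919656 155.84072162] [261.90454204 224.33750607]
[320.4187813  155.19830126] [322.59906127 225.27464058]
[382.60599348 154.55528503] [383.18489765 226.210097  ]
```

View pics/w5.png

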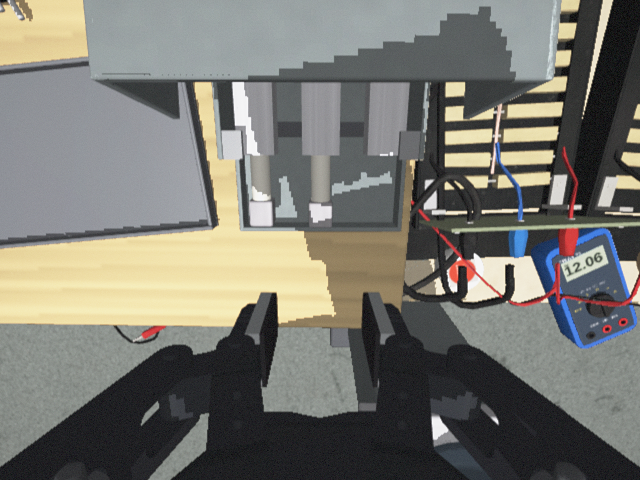

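Two rods are present. The left one is at column 261 (y≈0.272) and the middle at column 320 (y≈0.223), both with front ends near row 225 (x≈0.478). The right tube (column 387) is empty. I'll draw the left rod first.

```bash
python3 -m jog '[[[10,23,0,0.5],[10,23,-10,0],[0,0,-40,0],[0,0,-40,0],[0,0,-40,0],[0,0,-23,0],[0,0,0,0],[0,0,0,0]]]' 45;python3 -m jog '[[[0,0,0,0],[0,0,0,0],[0,0,0,0],[0,0,0,0],[0,0,0,0],[-8,-0.2,0,0],[-12,-0.3,0,0],[-12,-0.3,0,0]]]' 0 60;python3 -m jog '[[[-14,-0.3,0,0],[-14,-0.3,0,0],[-14,-0.3,0,0],[-9,-0.3,0,0],[0,0,0,0],[0,0,0,0],[0,0,0,0],[0,0,0,0]]]'; python3 -c "
from h import *;tool()"
```

```text
t: 26.45
tcp_pos: [0.4923, 0.2718, 0.2956]
tool_rot: [0.715, -0.699, 0.0, -0.001]
force: [0.2, -1.6, -0.2]
finger_gap: 0.45
t: 27.45
tcp_pos: [0.4586, 0.2707, 0.2945]
tool_rot: [0.716, -0.699, -0.0, 0.0]
force: [2.8, 0.3, 1.1]
finger_gap: 0.211
t: 28.45
tcp_pos: [0.409, 0.2696, 0.2946]
tool_rot: [0.715, -0.699, -0.0, 0.0]
force: [-0.4, -0.0, 0.3]
finger_gap: 0.213
t 28.45 tcp [409.  269.6 294.6] jaw yaw deg -88.6 z [-0. -0. -1.] F [-0.4 -0.   0.3] gap 0.213 q [0.35 0.53 1.87 0.   0.75 1.9 ]
```

```bash
python3 -m jog '[[[0,0,0,0],[0,0,0,0],[0,0,0,0],[15,0.3,0,0],[25,0.7,0,0],[25,0.7,0,0],[16,0.3,0,0],[0,0,0,0]]]' 45;python3 -m jog '[[[0,0,0,0],[0,0,0,0],[0,0,0,0],[0,0,0,0],[0,0,0,0],[-8,-0.2,0,0],[-12,-0.3,0,0],[-12,-0.3,0,0]]]' 0 60;python3 -m jog '[[[-14,-0.3,0,0],[-14,-0.3,0,0],[-14,-0.3,0,0],[-11,-0.3,0,0],[0,0,0,0],[0,0,0,0],[0,0,0,0],[0,0,0,0]]]'; python3 -c "
from h import *;tool();c=manip.camera_info('wrist');print([proj(c,[x,.27,.14]) for x in (.32,.42,.51)]);snap('wrist','w6.png')"
```

```text
t: 29.45
tcp_pos: [0.4912, 0.2715, 0.2946]
tool_rot: [0.715, -0.699, 0.0, -0.001]
force: [-0.2, 0.3, -0.5]
finger_gap: 0.449
t: 30.45
tcp_pos: [0.4571, 0.2707, 0.2947]
tool_rot: [0.715, -0.699, 0.0, -0.0]
force: [0.2, 1.2, -1.3]
finger_gap: 0.143
t: 31.45
tcp_pos: [0.4053, 0.2696, 0.2947]
tool_rot: [0.715, -0.699, 0.0, -0.0]
force: [-0.1, 0.3, -1.8]
finger_gap: 0.139
t 31.45 tcp [405.3 269.6 294.7] jaw yaw deg -88.7 z [ 0.  0. -1.] F [-0.1  0.3 -1.8] gap 0.139 q [0.36 0.52 1.88 0.   0.74 1.9 ]
[array([312.07678152, 489.07444029]), array([316.64868014, 298.95370031]), array([322.87977484,  39.83589574])]
```

View pics/w6.png

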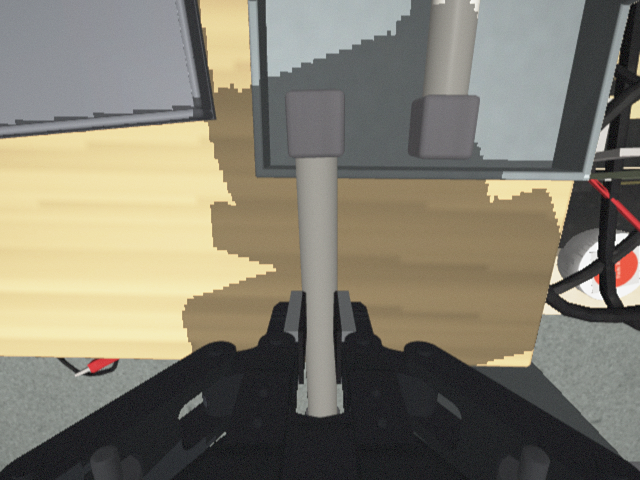

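```bash
python3 -m jog '[[[-15,0,0,0],[-20,0,5,0],[-10,0,20,0],[0,0,25,0],[0,0,30,0],[0,0,20,5],[0,10,0,10],[0,20,0,10.6]]]';  python3 -m jog '[[[15,15,0,8.5],[24,20,0,8.5],[24,20,0,8.5],[24,20,0,8.5],[24,20,0,8.5],[24,20,0,8.5],[20,20,0,8.5],[14,20,0,9]]]' ; python3 - <<'E'
from h import *
tool();c=manip.camera_info('wrist');np.save('c7.npy',c,allow_pickle=True)
a=manip.snapshot('wrist')[:,:,::-1];b=manip.snapshot('top')[120:270,110:310,::-1]
o=np.zeros((600,800,3),np.uint8);o[:375,:500]=cv2.resize(a,(500,375));b=cv2.resize(b,(500,225)if 0 else (300,225));o[375:600,:300]=b
cv2.imwrite('pics/w7.png',o);cv2.imwrite('pics/top1.png',manip.snapshot('top')[:,:,::-1])
E
```

```text
t: 32.5
tcp_pos: [0.3578, 0.2993, 0.3951]
tool_rot: [0.854, -0.52, -0.0, 0.0]
force: [0.9, -1.0, -1.3]
finger_gap: 0.138
t: 33.5
tcp_pos: [0.5279, 0.4551, 0.3942]
tool_rot: [0.999, 0.05, -0.001, 0.001]
force: [-0.6, -0.0, -0.7]
finger_gap: 0.142
t 33.5 tcp [527.9 455.1 394.2] jaw yaw deg 5.8 z [-0.002 -0.001 -1.   ] F [-0.6 -0.  -0.7] gap 0.142 q [0.55 0.64 1.24 0.   1.26 0.45]
```

View pics/w7.png

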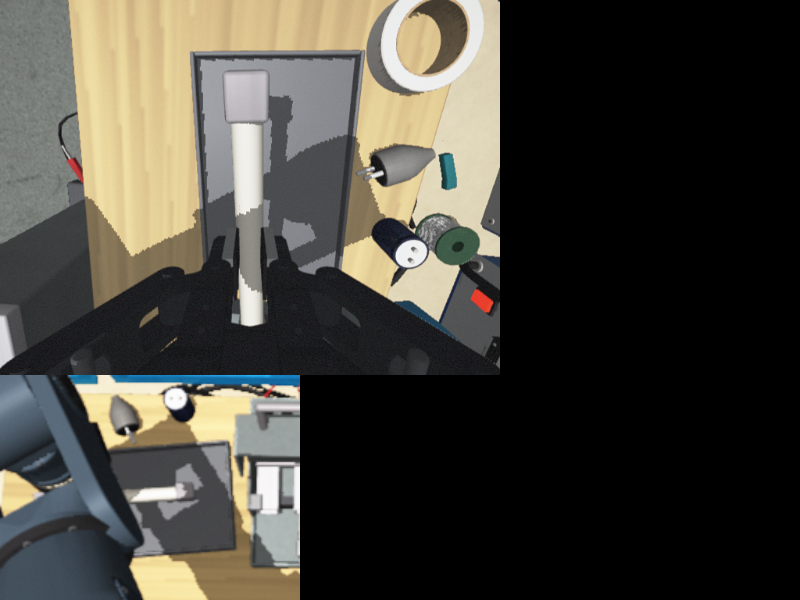

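```bash
python3 - <<'E'
from h import *
c=np.load('c7.npy',allow_pickle=True).item()
P=[ray(c,u/.78125,v/.78125,.1)*1000 for u,v in ((192,53),(363,51),(205,265),(343,265))]
for p in P:print(p.round())
print('rod far block',[(ray(c,246/.78125,v/.78125,z)*1000).round() for v,z in ((71,.24),(85,.23))])
E
```

```text
[465. 569. 100.]
[614. 586. 100.]
[487. 356. 100.]
[640. 372. 100.]
rod far block [array([517., 543., 240.]), array([517., 538., 230.])]
```

The tray has been knocked about 27 mm in +x: its right corners moved from rows 177/247 to about 165/235 in the top view. Its new centre is about (551,454) with yaw still ~6°. The rod is held along it, so I'll lower it there.

```bash
python3 -m jog '[[[12,-1,0,0],[11,0,-20,0],[0,0,-30,0],[0,0,-30,0],[0,0,-20,0],[0,0,-12,0],[0,0,0,0],[0,0,0,0]]]';  python3 -m jog '[[[0,0,-4,0],[0,0,0,0],[0,0,0,0],[0,0,0,0],[0,0,0,0],[0,0,0,0],[0,0,0,0],[0,0,0,0]]]' ; python3 -c "
from h import *;tool()"
```

```text
t: 34.65
tcp_pos: [0.5523, 0.4539, 0.2839]
tool_rot: [0.999, 0.048, 0.001, -0.001]
force: [0.6, -0.6, -0.4]
finger_gap: 0.138
t: 35.65
tcp_pos: [0.5519, 0.4536, 0.2787]
tool_rot: [0.999, 0.048, 0.0, -0.0]
force: [0.5, 1.3, 1.2]
finger_gap: 0.141
t 35.65 tcp [551.9 453.6 278.7] jaw yaw deg 5.5 z [ 0.  0. -1.] F [0.5 1.3 1.2] gap 0.141 q [ 0.53  0.79  1.28 -0.    1.07  0.44]
```

```bash
python3 -m jog '[[[0,0,-2,0],[0,0,0,0],[0,0,0,0],[0,0,0,0],[0,0,20,0],[0,0,40,0],[0,0,40,0],[0,0,20,0]]]' 28; python3 - <<'E'
from h import *
tool();c=manip.camera_info('wrist');np.save('c8.npy',c,allow_pickle=True);snap('wrist','w8.png')
E
```

```text
t: 36.65
tcp_pos: [0.5522, 0.4539, 0.4018]
tool_rot: [0.999, 0.048, 0.003, -0.002]
force: [0.4, -0.4, -0.6]
finger_gap: 0.277
t 36.65 tcp [552.2 453.9 401.8] jaw yaw deg 5.5 z [ 0.006  0.004 -1.   ] F [ 0.4 -0.4 -0.6] gap 0.277 q [0.53 0.66 1.19 0.   1.29 0.44]
```

View pics/w8.png

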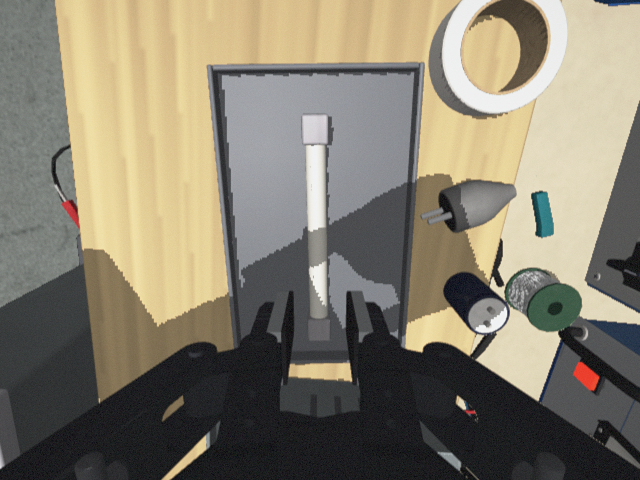

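```bash
python3 - <<'E'
from h import *
c=np.load('c8.npy',allow_pickle=True).item()
P=[(ray(c,u,v,z)*1000).round() for u,v,z in ((209,67,.1),(423,64,.1),(239,345,.1),(404,345,.1),(315,116,.104),(319,340,.104),(315,130,.104))]
for p in P:print(p)
E
```

```text
[464. 569. 100.]
[615. 585. 100.]
[492. 344. 100.]
[640. 358. 100.]
[542. 543. 104.]
[563. 359. 104.]
[543. 534. 104.]
```

```bash
python3 -m jog '[[[-18,-15,4,-6],[-18,-15,4,-6],[-18,-15,4,-6],[-18,-15,4,-6],[-18,-15,4,-6],[-18,-15,4,-6],[-18,-15,4,-6],[-18,-15,4,-6]]]' 45; python3 -m jog '[[[10.5,-13.8,0,-5.8],[10.5,-13.8,0,-5.8],[10.5,-13.8,0,-5.8],[10.5,-13.8,0,-5.8],[10.5,-13.8,0,-5.8],[10.5,-13.8,0,-5.8],[10.5,-13.8,0,-5.8],[10.5,-13.4,0,-5.4]]]'; python3 - <<'E'
from h import *
tool();c=manip.camera_info('wrist');im=manip.snapshot('wrist')[:,:,::-1];cv2.imwrite('pics/w9.png',im)
g=im.astype(int).sum(2)//3
p=proj(c,[.484,.224,.14]);print(p);v=int(p[1]);u=int(p[0]);print(g[v,u-30:u+30].tolist())
E
```

```text
t: 37.7
tcp_pos: [0.4071, 0.3331, 0.4295]
tool_rot: [0.931, -0.364, 0.0, -0.0]
force: [0.1, 0.1, 0.1]
finger_gap: 0.45
t: 38.7
tcp_pos: [0.492, 0.2231, 0.4294]
tool_rot: [0.715, -0.699, 0.0, -0.0]
force: [-0.6, 0.8, 0.2]
finger_gap: 0.451
t 38.7 tcp [492.  223.1 429.4] jaw yaw deg -88.7 z [ 0.001  0.    -1.   ] F [-0.6  0.8  0.2] gap 0.451 q [ 0.22  0.38  1.62 -0.    1.14  1.77]
[316.70598034 248.82306598]
[72, 72, 71, 74, 72, 71, 71, 73, 72, 72, 72, 65, 65, 70, 74, 76, 75, 71, 76, 100, 111, 114, 110, 116, 115, 111, 112, 113, 116, 116, 116, 116, 117, 112, 113, 114, 113, 113, 115, 119, 117, 116, 105, 78, 74, 75, 72, 74, 74, 73, 76, 75, 72, 78, 78, 78, 80, 77, 74, 76]
```

```bash
python3 -m jog '[[[0,0.8,-30,0],[0,0,-40,0],[0,0,-40,0],[0,0,-29,0],[0,0,0,0],[0,0,0,0],[0,0,0,0],[0,0,0,0]]]' 45;python3 -m jog '[[[0,0,0,0],[0,0,0,0],[0,0,0,0],[0,0,0,0],[0,0,0,0],[-8,-0.2,0,0],[-12,-0.3,0,0],[-12,-0.3,0,0]]]' 0 60;python3 -m jog '[[[-14,-0.3,0,0],[-14,-0.3,0,0],[-14,-0.3,0,0],[-2,-0.1,0,0],[0,0,0,0],[0,0,0,0],[0,0,0,0],[0,0,0,0]]]'; python3 -c "
from h import *;tool()"
```

```text
t: 39.75
tcp_pos: [0.4921, 0.2245, 0.2909]
tool_rot: [0.716, -0.698, 0.001, -0.001]
force: [0.3, -0.0, 0.1]
finger_gap: 0.45
t: 40.75
tcp_pos: [0.4587, 0.2235, 0.2895]
tool_rot: [0.716, -0.698, -0.0, 0.0]
force: [1.1, 0.1, 0.3]
finger_gap: 0.216
t: 41.75
tcp_pos: [0.4161, 0.2226, 0.2896]
tool_rot: [0.716, -0.698, 0.0, -0.0]
force: [-1.1, -1.1, 0.1]
finger_gap: 0.216
t 41.75 tcp [416.1 222.6 289.6] jaw yaw deg -88.5 z [ 0.  0. -1.] F [-1.1 -1.1  0.1] gap 0.216 q [0.25 0.52 1.92 0.   0.71 1.8 ]
```

```bash
python3 -m jog '[[[0,0,0,0],[0,0,0,0],[0,0,0,0],[15,0.3,0,0],[25,0.7,0,0],[25,0.7,0,0],[16,0.3,-2,0],[0,0,-2,0]]]' 45;python3 -m jog '[[[0,0,0,0],[0,0,0,0],[0,0,0,0],[0,0,0,0],[0,0,0,0],[0,0,2,0],[-12,-0.3,0,0],[-12,-0.3,0,0]]]' 0 60;python3 -m jog '[[[-14,-0.3,0,0],[-14,-0.3,0,0],[-14,-0.3,0,0],[-14,-0.3,0,0],[-14,-0.3,0,0],[-14,-0.3,0,0],[-14,-0.3,0,0],[-14,-0.3,0,0]]]'; python3 -c "
from h import *;tool()"
```

```text
t: 42.75
tcp_pos: [0.4982, 0.2245, 0.2855]
tool_rot: [0.716, -0.698, 0.0, -0.001]
force: [0.5, -0.2, -0.3]
finger_gap: 0.448
t: 43.75
tcp_pos: [0.4725, 0.224, 0.2877]
tool_rot: [0.716, -0.698, 0.0, -0.001]
force: [2.0, -0.4, -4.2]
finger_gap: 0.16
t: 44.75
tcp_pos: [0.3599, 0.2216, 0.2877]
tool_rot: [0.716, -0.698, 0.0, -0.0]
force: [0.3, 0.2, -0.8]
finger_gap: 0.16
t 44.75 tcp [359.9 221.6 287.7] jaw yaw deg -88.5 z [ 0.  0. -1.] F [ 0.3  0.2 -0.8] gap 0.16 q [0.29 0.48 2.04 0.   0.62 1.83]
```

```bash
python3 -m jog '[[[0,0,15,0],[0,0,30,0],[0,0,30,0],[0,0,27,0],[0,20,0,8],[5,28,0,10],[8,28,0,10],[8,28,0,10]]]';  python3 -m jog '[[[16,15.4,0,7],[16,15.4,0,7],[16,15.4,0,7],[16,15.4,0,7],[16,15.4,0,7],[16,15.4,0,7],[16,15.4,0,7],[16,15.4,0,7]]]' ; python3 - <<'E'
from h import *
tool();c=manip.camera_info('wrist');np.save('c10.npy',c,allow_pickle=True);snap('wrist','w10.png')
E
```

```text
t: 45.75
tcp_pos: [0.3813, 0.3264, 0.3895]
tool_rot: [0.906, -0.424, -0.0, 0.0]
force: [-0.0, -1.0, -1.5]
finger_gap: 0.155
t: 46.75
tcp_pos: [0.5097, 0.4492, 0.3889]
tool_rot: [0.999, 0.05, -0.001, 0.0]
force: [0.7, 0.2, -0.5]
finger_gap: 0.161
t 46.75 tcp [509.7 449.2 388.9] jaw yaw deg 5.7 z [-0.001 -0.001 -1.   ] F [ 0.7  0.2 -0.5] gap 0.161 q [0.56 0.62 1.3  0.   1.22 0.46]
```

View pics/w10.png

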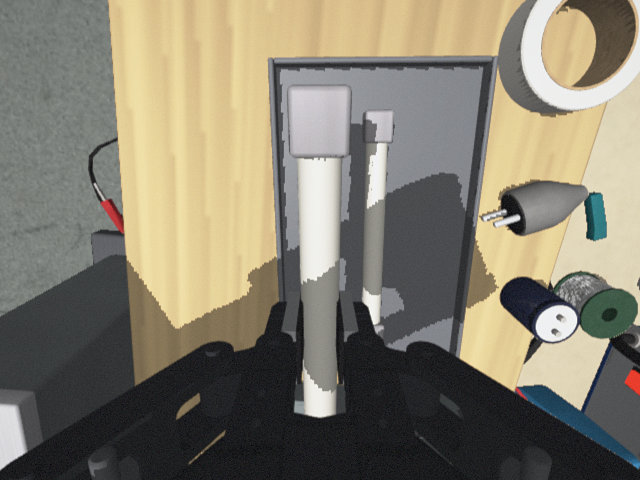

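```bash
python3 - <<'E'
from h import *
c=np.load('c10.npy',allow_pickle=True).item()
print(proj(c,[.464,.569,.1]),proj(c,[.615,.585,.1]),(ray(c,270,60,.1)*1e3).round(),(ray(c,319,95,.235)*1e3).round())
E
python3 -m jog '[[[0,0,-20,0],[0,0,-30,0],[0,0,-30,0],[0,0,-20,0],[0,0,-10,0],[0,0,-5,0],[0,0,0,0],[0,0,0,0]]]'
```

```text
[270.1677278   59.88442154] [497.03888176  58.43309606] [464. 569. 100.] [501. 536. 235.]
t: 47.8
tcp_pos: [0.5101, 0.449, 0.2758]
tool_rot: [0.999, 0.048, 0.001, -0.0]
force: [0.1, -0.4, -1.2]
finger_gap: 0.162
```

```bash
python3 -m jog '[[[0,0,-3,0],[0,0,-3,0],[0,0,-3,0],[0,0,0,0],[0,0,0,0],[0,0,0,0],[0,0,0,0],[0,0,0,0]]]'; python3 -m jog '[[[0,0,0,0],[0,0,0,0],[0,0,0,0],[0,0,0,0],[0,0,20,0],[0,0,40,0],[0,0,40,0],[-20,0,20,0]]]' 29; python3 - <<'E'
from h import *
tool();c=manip.camera_info('wrist');im=manip.snapshot('wrist')[:,:,::-1].copy();cv2.imwrite('pics/w11.png',im)
# predicted rod 2 ends (flat) vs. image: bright block/ceramic rows along axis
for y in (355,400,449,500,540):
    p=proj(c,[.510-(y-449)*.0001,y/1000,.102]);u,v=p.astype(int);print(y,p.round(),im[v,max(u-30,0):u+30:2].sum(1)//3 if 0<=v<480 else None)
E
```

```text
t: 48.8
tcp_pos: [0.5099, 0.449, 0.2659]
tool_rot: [0.999, 0.048, 0.0, -0.0]
force: [-0.8, 2.8, 3.4]
finger_gap: 0.162
t: 49.8
tcp_pos: [0.4912, 0.449, 0.3904]
tool_rot: [0.999, 0.047, 0.004, -0.002]
force: [0.2, 1.1, 0.2]
finger_gap: 0.287
t 49.8 tcp [491.2 449.  390.4] jaw yaw deg 5.4 z [ 0.007  0.004 -1.   ] F [0.2 1.1 0.2] gap 0.287 q [ 0.57  0.6   1.34 -0.    1.2   0.48]
355 [339. 347.] [ 79  79  81  81  81  81  77  77  79  75  99 102 107 105 103 112 104 102
 102 102  34  17  22  30  39  32  31  26  32  36]
400 [340. 299.] [ 80  79  78  80  79  82  76  78  83  78 148 225 238 241 243 241 239 232
 212  23  33  22  87  82  85  86  84  89 142 144]
449 [341. 241.] [ 81  75  76  80  80  79  80  79  78  80  88 124 137 144 148 152 147 146
 139 131  91  81  77  81  80  80  76  83  79  81]
500 [342. 174.] [158 161 159 159 163 159 157 158 157 155 170 221 236 241 243 244 242 237
 227 204 145  97 152 156 154 156 151 152 150 149]
540 [343. 116.] [163 164 163 161 162 162 164 161 161 143 151 152 148 152 152 153 151 150
 149 150 154 152 143 156 157 154 153 153 154 155]
```

Both rods are in the tray: the second matches the predicted line at x≈0.510. Now to close the cover: the wide-open forward finger goes onto the flange wall near its lip and presses it forward and down.

```bash
python3 -m jog '[[[0,0,30,0],[0,-10,40,-1],[0,-35,40,-1],[0,-40,0,-1],[5,-40,0,-1],[10,-40,0,0],[10,-40,0,0],[3,-20,0,0]]]' 100; python3 -m jog '[[[0,0,-20,0],[0,0,-12,0],[0,0,-4,0],[0,0,-3,0],[0,0,-2,0],[0,0,0,0],[0,0,0,0],[0,0,0,0]]]'; python3 -c "
from h import *;tool()"
```

```text
t: 50.85
tcp_pos: [0.5182, 0.2221, 0.4963]
tool_rot: [1.0, 0.012, 0.0, -0.0]
force: [0.5, 0.9, 0.6]
finger_gap: 0.998
t: 51.85
tcp_pos: [0.5178, 0.2241, 0.4555]
tool_rot: [1.0, 0.013, 0.001, -0.0]
force: [-2.0, 1.3, 5.1]
finger_gap: 0.999
t 51.85 tcp [517.8 224.1 455.5] jaw yaw deg 1.5 z [ 0.001  0.001 -1.   ] F [-2.   1.3  5.1] gap 0.999 q [0.21 0.39 1.53 0.   1.23 0.18]
```

```bash
python3 -m jog '[[[0,0,-3,0],[-4,0,-1,0],[-5,0,-1,0],[-5,0,-1.3,0],[-5,0,-1.3,0],[-4,0,-1.6,0],[0,0,0,0],[0,0,0,0]]]'; python3 -c "
from h import *;tool()"
```

```text
t: 52.85
tcp_pos: [0.4959, 0.2239, 0.4489]
tool_rot: [1.0, 0.013, 0.004, -0.001]
force: [-2.5, -0.5, 15.6]
finger_gap: 0.999
t 52.85 tcp [495.9 223.9 448.9] jaw yaw deg 1.5 z [ 0.008  0.001 -1.   ] F [-2.5 -0.5 15.6] gap 0.999 q [ 0.22  0.37  1.58 -0.    1.18  0.19]
```

```bash
python3 -m jog '[[[-4.5,0,-1.8,0],[-4.5,0,-1.8,0],[-4.4,0,-2,0],[-4.3,0,-2.1,0],[-4.2,0,-2.3,0],[-4.1,0,-2.4,0],[-4,0,-2.6,0],[-4,0,-2.8,0]]]'; python3 -c "
from h import *;tool();im=manip.snapshot('side');cv2.imwrite('pics/s3.png',im[:,:,::-1])
s=manip.camera_info('side');a=np.radians(1.5)
for th in (66,70,74,78,82,86,98):
    k=np.radians(th);x,y,z=-175,46,-12
    X=x*np.cos(k)+z*np.sin(k);Z=-x*np.sin(k)+z*np.cos(k)
    W=np.array([593+X*np.cos(a)-y*np.sin(a),225+y*np.cos(a)+X*np.sin(a),160+Z])/1000
    u,v=proj(s,W).astype(int);print(th,u,v,im[v-3:v+4,u-6:u+7].mean((0,1)).round())"
```

```text
t: 53.85
tcp_pos: [0.4605, 0.2237, 0.4269]
tool_rot: [1.0, 0.013, -0.001, 0.0]
force: [-0.3, -0.2, 0.1]
finger_gap: 1.002
t 53.85 tcp [460.5 223.7 426.9] jaw yaw deg 1.5 z [-0.001 -0.    -1.   ] F [-0.3 -0.2  0.1] gap 1.002 q [ 0.23  0.35  1.69 -0.    1.11  0.21]
66 309 186 [84. 82. 71.]
70 302 183 [101.  90.  69.]
74 295 181 [110. 102.  83.]
78 287 180 [73. 77. 74.]
82 280 179 [101. 101.  99.]
86 272 178 [120. 122. 119.]
98 248 179 [174. 155. 107.]
```

```bash
python3 - <<'E'
from h import *
a=cv2.imread('pics/s3.png');b=cv2.resize(cv2.imread('pics/s2.png'),(300,240),interpolation=cv2.INTER_AREA)
A=a[100:340,150:450]
# grey-level near-handle post template from s2: rows 50..95, cols 90..105
T=b[48:125,88:130]
for box in ((88,48,130,125),):
    print('absdiff same place',np.abs(A[48:125,88:130].astype(int)-b[48:125,88:130]).mean())
r=cv2.matchTemplate(A[30:150,60:240],T,cv2.TM_CCOEFF_NORMED);print(cv2.minMaxLoc(r))
for v in (150,160,170,180): print(v,a[v,235:330:3].astype(int).mean(1).round().astype(int))
E
```

```text
absdiff same place 55.081014223871364
(-0.35648688673973083, 0.5999075770378113, (110, 20), (55, 18))
150 [ 93 113 138 140 153 146 143 132 146 139 160 164 185 168 167 185 189 189
 189 188  45  29  28  52  85 151  63  28  27  30  29  26]
160 [ 90 187 212 212 211 212 211 211 212 212 210 211 174 145 169 202 213 213
 213 156  26  26 109 213 212  89  23  24  28  30  30  27]
170 [ 88  66 162 164  54 147 163  68 148 167 168 150 100 124 188 122  73  74
  74  55  26  29  29  24  26  30  23  31  44  44  48  74]
180 [ 90  86 193 161  45 189 189  50 164 131 166 146  74  83 108  85  75  74
  73  73  77 149 154  37  45  91 102  94  71  43  86  94]
```

The cover has come forward to about 84°: the handle pattern shifted +27 px in the side view. I'll hook the bar from behind with the open forward finger.

```bash
python3 -m jog '[[[0,0,40,0],[0,0,40,0],[15,0.3,14,0],[30,0.5,0,0],[29,0.5,0,0],[0,0,-15,0],[0,0,-20,0],[0,0,-7,0]]]'; python3 -m jog '[[[0,0,0,0],[-7,-0.2,0,0],[-8,-0.2,-1,0],[-8,-0.2,-2,0],[-8,-0.2,-2.5,0],[-8,-0.2,-3,0],[-8,-0.2,-3.5,0],[-3,0,0,0]]]'; python3 -c "
from h import *;tool()"
```

```text
t: 54.9
tcp_pos: [0.5334, 0.225, 0.4773]
tool_rot: [1.0, 0.013, -0.003, 0.0]
force: [-0.3, 0.1, 1.0]
finger_gap: 0.999
t: 55.9
tcp_pos: [0.4841, 0.2239, 0.4669]
tool_rot: [1.0, 0.013, -0.001, 0.0]
force: [3.0, -0.5, -1.7]
finger_gap: 0.999
t 55.9 tcp [484.1 223.9 466.9] jaw yaw deg 1.5 z [-0.002 -0.    -1.   ] F [ 3.  -0.5 -1.7] gap 0.999 q [ 0.22  0.33  1.58 -0.    1.23  0.2 ]
```

```bash
python3 -m jog '[[[18,0.5,4,0],[18,0.5,4,0],[0,0,0,0],[0,0,0,0],[0,0,0,0],[0,0,0,0],[0,0,0,0],[0,0,0,0]]]' 100; python3 -m jog '[[[0,0,0,0],[0,0,0,0],[0,0,0,0],[0,0,0,0],[0,0,0,0],[0,0,0,0],[0,0,0,0],[0,0,0,0]]]' 0 30; python3 -c "
from h import *;tool()"
```

```text
t: 56.9
tcp_pos: [0.5207, 0.2249, 0.4758]
tool_rot: [1.0, 0.013, -0.0, -0.0]
force: [-0.3, -0.8, 0.1]
finger_gap: 0.995
t: 57.9
tcp_pos: [0.5209, 0.2249, 0.4757]
tool_rot: [1.0, 0.013, 0.0, -0.0]
force: [-0.4, -1.0, -0.7]
finger_gap: 0.104
t 57.9 tcp [520.9 224.9 475.7] jaw yaw deg 1.5 z [ 0.  0. -1.] F [-0.4 -1.  -0.7] gap 0.104 q [0.21 0.37 1.49 0.   1.28 0.19]
```

```bash
python3 -m jog '[[[-23.6,-0.5,-12.6,0],[-21.3,-0.5,-16.2,0],[-18.7,-0.5,-19.1,0],[-15.5,-0.4,-21.9,0],[-12.1,-0.3,-23.9,0],[-8.2,-0.2,-25.4,0],[-4.3,0,-26.4,0],[0,0,-15,0]]]'; python3 -m jog '[[[0,0,-8,0],[0,0,-5,0],[0,0,-3,0],[0,0,0,0],[0,0,0,0],[0,0,0,0],[0,0,0,0],[0,0,0,0]]]'; python3 -c "
from h import *;tool()"
```

```text
t: 58.9
tcp_pos: [0.418, 0.223, 0.315]
tool_rot: [1.0, 0.012, 0.002, -0.001]
force: [1.4, 2.0, 1.8]
finger_gap: 0.103
t: 59.9
tcp_pos: [0.418, 0.223, 0.3031]
tool_rot: [1.0, 0.013, 0.003, -0.001]
force: [-3.3, 0.7, 29.0]
finger_gap: 0.099
t 59.9 tcp [418.  223.  303.1] jaw yaw deg 1.5 z [ 0.006  0.002 -1.   ] F [-3.3  0.7 29. ] gap 0.099 q [0.25 0.49 1.9  0.   0.74 0.23]
```

```bash
python3 -m jog '[[[0,0,0,0],[0,0,0,0],[0,0,4,0],[0,0,20,0],[0,0,35,0],[0,0,21,10],[30,10,0,10.6],[32,13,0,10.6]]]' 40; python3 -m jog '[[[32,13,0,10.6],[29,12,0,10.6],[0,0,0,10.6],[0,0,0,10.6],[0,0,0,10.6],[0,0,0,1.5],[0,0,0,0],[0,0,0,0]]]'; python3 - <<'E'
from h import *
tool();c=manip.camera_info('wrist');im=manip.snapshot('wrist')[:,:,::-1];cv2.imwrite('pics/w12.png',im)
for x,y in ((.542,.271),(.543,.182)): print(proj(c,[x,y,.186]))
E
```

```text
t: 60.9
tcp_pos: [0.4794, 0.2455, 0.3795]
tool_rot: [0.959, 0.284, -0.0, 0.0]
force: [0.9, -0.1, 0.5]
finger_gap: 0.397
t: 61.9
tcp_pos: [0.5401, 0.2705, 0.3791]
tool_rot: [0.725, 0.689, -0.0, -0.0]
force: [0.5, 0.7, -0.2]
finger_gap: 0.399
t 61.9 tcp [540.1 270.5 379.1] jaw yaw deg 87.1 z [-0. -0. -1.] F [ 0.5  0.7 -0.2] gap 0.399 q [ 0.28  0.53  1.51 -0.    1.1  -1.24]
[322.66469214 294.90285886]
[151.08085169 304.48384539]
```

View pics/w12.png

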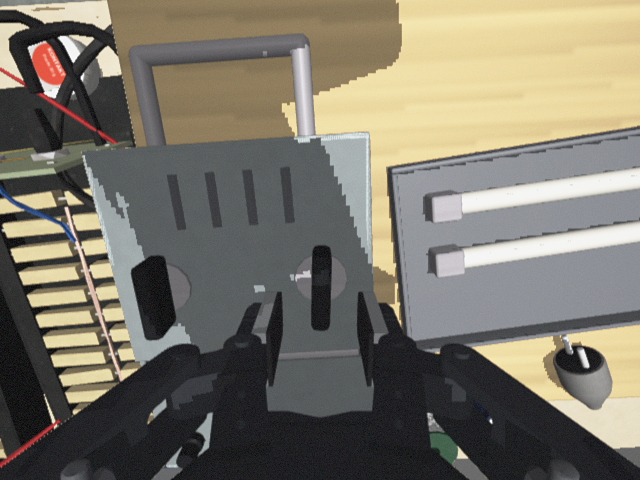

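The view shows the cover shut, the left wing at (320,288) between the fingers, and both rods lying flat side by side in the tray. Now I'll lock the left fastener.

```bash
python3 -m jog '[[[1,0.5,-20,0],[0,0,-20,0],[0,0,0,0],[0,0,0,0],[0,0,0,0],[0,0,0,0],[0,0,0,0],[0,0,0,0]]]' 40 60; python3 -m jog '[[[0,0,0,0],[0,0,0,0],[0,0,0,0],[0,0,0,0],[0,0,0,0],[0,0,0,0],[0,0,0,-9],[0,0,0,-10.6]]]' 0; python3 -m jog '[[[0,0,0,-10.6],[0,0,0,-10.6],[0,0,0,-10.6],[0,0,0,-10.6],[0,0,0,-10.6],[0,0,0,-10.6],[0,0,0,-5],[0,0,0,0]]]'; python3 -c "
from h import *;s=tool();print(s['ft_torque'])"
```

```text
t: 62.95
tcp_pos: [0.5411, 0.271, 0.3393]
tool_rot: [0.724, 0.689, 0.0, 0.0]
force: [0.1, -0.4, 0.3]
finger_gap: 0.403
t: 63.95
tcp_pos: [0.5411, 0.2711, 0.3393]
tool_rot: [0.833, 0.554, 0.0, 0.0]
force: [-0.5, 0.4, 2.6]
finger_gap: 0.1
t: 64.95
tcp_pos: [0.5412, 0.2712, 0.3394]
tool_rot: [1.0, -0.007, 0.0, 0.0]
force: [-0.1, 0.1, 2.1]
finger_gap: 0.105
t 64.95 tcp [541.2 271.2 339.4] jaw yaw deg -0.8 z [ 0.001 -0.    -1.   ] F [-0.1  0.1  2.1] gap 0.105 q [ 0.28  0.58  1.55 -0.    1.02  0.3 ]
[0.14841972 0.07989415 0.67574163]
```

```bash
python3 -m jog '[[[0,0,0,2],[0,0,0,0],[0,0,0,0],[0,0,10,0],[0,0,30,0],[0,-20,0,8],[0.5,-30,0,10.6],[0.5,-39,0,10.6]]]' 40; python3 -m jog '[[[0,0,0,10.6],[0,0,0,10.6],[0,0,0,10.6],[0,0,0,10.6],[0,0,0,10.6],[0,0,0,3.5],[0,0,-20,0],[0,0,-20,0]]]'; python3 -m jog '[[[0,0,0,0],[0,0,0,0],[0,0,0,0],[0,0,0,0],[0,0,0,0],[0,0,0,0],[0,0,0,-9],[0,0,0,-10.6]]]' 0; python3 -m jog '[[[0,0,0,-10.6],[0,0,0,-10.6],[0,0,0,-10.6],[0,0,0,-10.6],[0,0,0,-10.6],[0,0,0,-10.6],[0,0,0,-5],[0,0,0,0]]]'; python3 -c "
from h import *;s=tool();print(s['ft_torque'])"
```

```text
t: 65.95
tcp_pos: [0.5422, 0.1817, 0.3802]
tool_rot: [0.965, 0.264, 0.001, 0.0]
force: [0.6, 0.5, 1.2]
finger_gap: 0.4
t: 66.95
tcp_pos: [0.5424, 0.182, 0.3399]
tool_rot: [0.727, 0.686, 0.001, 0.001]
force: [0.2, -0.2, -0.4]
finger_gap: 0.404
t: 67.95
tcp_pos: [0.5419, 0.1817, 0.3394]
tool_rot: [0.835, 0.55, -0.001, 0.0]
force: [-1.0, -3.7, -1.1]
finger_gap: 0.104
t: 68.95
tcp_pos: [0.5423, 0.1821, 0.3395]
tool_rot: [1.0, -0.012, 0.001, 0.0]
force: [-0.5, -3.2, -2.2]
finger_gap: 0.103
t 68.95 tcp [542.3 182.1 339.5] jaw yaw deg -1.3 z [ 0.001 -0.001 -1.   ] F [-0.5 -3.2 -2.2] gap 0.103 q [ 0.13  0.54  1.63 -0.    0.97  0.15]
[-0.39990088 -0.01665756  0.78304536]
```

Both fasteners are against the locked stop. I'll release, retreat and check the final state from the images.

```bash
python3 -m jog '[[[0,0,0,2],[0,0,0,0],[0,0,0,0],[0,0,10,0],[0,0,30,0],[0,0,40,0],[-30,0,30,0],[-50,0,20,0]]]' 40; python3 -m jog '[[[-40,-20,0,0],[-20,-40,0,0],[0,-50,0,0],[0,-50,0,0],[0,-40,0,0],[0,0,0,0],[0,0,0,0],[0,0,0,0]]]'; python3 - <<'E'
from h import *
tool();im=manip.snapshot('top')[:,:,::-1];cv2.imwrite('pics/top2.png',im)
c=manip.camera_info('top')
a=cv2.imread('pics/top0.png')
# wings: black pixels in the boxes round them, orientation and centre, start vs now
for n,(u,v) in (('L',(289,202)),('R',(336,202))):
    for I in (a,im):
        p=I[v-12:v+13,u-15:u+16].max(2)<50;ys,xs=np.nonzero(p)
        if len(xs)<5:print(n,len(xs));continue
        (w,ang)=np.linalg.eigh(np.cov(xs,ys));print(n,len(xs),xs.mean()+u-15,ys.mean()+v-12,'axis',ang[:,1].round(2))
# handle bar row and meter/tin shift
for n,(u0,v0,u1,v1) in (('meter',(430,255,505,340)),('tin',(378,268,410,300)),('handle',(285,242,342,275))):
    print(n,cv2.minMaxLoc(cv2.matchTemplate(im[v0-12:v1+12,u0-12:u1+12],a[v0:v1,u0:u1],cv2.TM_CCOEFF_NORMED))[1::2])
# white rods in the tray
h=im[150:260,140:275];m=((h.min(2)>150)&(np.ptp(h.astype(int),2)<60)).astype(np.uint8)
k,_,st,ce=cv2.connectedComponentsWithStats(m)
for i in range(1,k):
    if st[i,4]>40:print('rod?',st[i],(ray(c,ce[i][0]+140,ce[i][1]+150,.1)*1e3).round())
E
```

```text
t: 69.95
tcp_pos: [0.4626, 0.1819, 0.4716]
tool_rot: [1.0, 0.004, 0.003, -0.001]
force: [0.0, -0.2, 0.2]
finger_gap: 0.397
t: 70.95
tcp_pos: [0.4019, -0.017, 0.4693]
tool_rot: [1.0, 0.005, 0.0, -0.0]
force: [-0.2, -0.1, -0.8]
finger_gap: 0.403
t 70.95 tcp [401.9 -17.  469.3] jaw yaw deg 0.6 z [ 0.  0. -1.] F [-0.2 -0.1 -0.8] gap 0.403 q [-0.32  0.13  1.86  0.    1.15 -0.33]
L 129 288.6356589147287 201.93798449612405 axis [-1.    0.06]
L 122 288.7049180327869 201.97540983606558 axis [-1.   -0.06]
R 123 335.2439024390244 202.5121951219512 axis [-1.  0.]
R 123 335.2439024390244 202.5121951219512 axis [-1.  0.]
meter (0.630865216255188, (12, 12))
tin (0.9716054797172546, (12, 12))
handle (0.9919524192810059, (12, 12))
rod? [  0   0  19  18 143] [646. 581. 100.]
rod? [ 32  45  79  15 566] [553. 440. 100.]
rod? [21 52 10  9 85] [544. 537. 100.]
rod? [ 22  65  90  15 662] [510. 448. 100.]
```

```bash
python3 -c "
from station import manip;print(manip.sign_off())"
```

```text
the job is handed in; nothing more can be done
None
```

The job is done and handed in, at about 71 s on the robot's clock. It reports no verdict, so the results below are from my own checks.

**What I did**
- **Opening:** I turned both fasteners to unlocked and lifted the cover by its handle to about 72°. I then pushed it by its flange lip to about 98°, because blue bins overhang the open position and the gripper could not follow the handle past upright.
- **Rods:** Only two rods were present, in the left and middle tubes. I drew each out hand over hand and laid them in the tray side by side, about 42 mm apart. The tray had been knocked about 27 mm aside before I placed the first one, so I measured it again.
- **Closing:** I pressed the lip to bring the cover forward, hooked the handle, swung the cover shut and turned both fasteners back to locked.

**Last checks**
- **Cover:** The handle is exactly where it was in the first top picture, so the cover is shut.
- **Fasteners:** Both ended against their stops. The right wing looks identical to its starting picture, and the left is within about 7° of its starting direction.
- **Rods:** They lie at about (552, 450) and (510, 448) mm, against a tray centre of about (552, 453) mm.
- **Bystanders:** The tin has not moved. The meter matches best at its original position, but the match is weak (0.63). I put that down to the arm being near it in the view, and did not confirm it.

**What went less well**
- The finger slipped off the lip partway through closing, at about 84°, which is why I hooked the handle.
- The first rod was held a little high and tilted, but it was laid flat without slipping.

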